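# Drive a stuck plug out of its block with a drift

## Task

Take the red-handled drift from its stand, feel its tip gently into the hole of the sprung guide disc on top of the blue jig, and push the stuck brass plug down through the block's bore until it drops out of the underside into the tray. Then draw the drift out and stand it back upright in its stand. Press gently all the while (never more than about 20 N with the drift) and leave everything else on the bench where it is.

Things in the scene. Friction and masses are not known exactly. Their poses are not given: they have to be found in the camera images.
- jig: Press-out jig, fixed to the bench. Origin: centre of its underside, on the vertical bore axis; z up. A catch tray 112 x 128 mm (x, y; floor 4 mm, rim 12 mm high) carries on four legs a blue block 98 x 114 mm, 48 to 92 mm above the origin, with a vertical through bore 37 mm wide on the axis. Above the block stands a round aluminium guide disc (see jig_axis, guide_spring).
- guide_spring (a point): Same point as jig_axis. The guide disc is sprung: it yields straight down against 2 N plus 1.5 N per mm of travel and is solid after 8 mm. It does not turn or move sideways. So a tip pressed lightly on it can be slid round the 9 mm circle until the disc springs up round the tip at the hole
- bore_exit (a point): Centre of the bore's lower mouth, 48 mm above the jig's origin. Three spring plungers in the bore wall, 11 mm above this point, hold the plug; pushing it past them takes some 8 to 16 N over the first 5 mm, then 2 to 6 N
- jig_axis (a point): Point on the bore axis level with the top of the guide disc (62 mm across, 10 mm thick), 114 mm above the jig's origin. The disc's one guide hole, vertical, 11.5 mm wide with a 1 mm chamfer, is at the disc's own centre, which lies 9 mm from this point in a horizontal direction that differs each time and is not reported (any angle): look or feel for it
- plug_center (a point): Centre of the stuck brass plug, a solid cylinder 36 mm across and 26 mm high. At the start it is in the bore, its top 89 mm and its bottom 63 mm above the jig's origin. Once its top is pushed to about 55 mm above the jig's origin it is past the plungers and falls about 20 mm into the tray
- drift_grip (a point): Centre of the red handle of the drift: an upright square handle 24 x 24 mm (flats square to the drift's x and y) and 68 mm high, 34 mm below to 34 mm above this point. Below it a straight round steel shaft, 10 mm thick, 82 mm long. The drift is 150 mm long, weighs 0.16 kg and starts upright in its stand
- drift_tip (a point): The lower end of the drift's shaft, on its axis, 116 mm below the centre of the handle; the nose is tapered to 7 mm over the last 2 mm.
- stand_hole (a point): Centre of the mouth of the stand's hole, 50 mm above the bench. The stand is a fixed grey block 62 x 62 mm on a black foot 70 x 70 mm, 6 mm thick; the hole is 11.5 mm wide with a 3 mm chamfer, 40 mm deep, vertical: when the drift is home its tip is 40 mm below this point.
- petri: Bystander, to be left alone: closed clear petri dish, 60 mm across and 15 mm high, lying flat. Origin at the centre of its underside.
- timer: Bystander, to be left alone: white bench timer, 60x62x18 mm. Origin at the centre of its underside.
- slide_box: Bystander, to be left alone: grey slide box, 63x86x34 mm. Origin at the centre of its underside.
- oil_bottle: Bystander, to be left alone: small bottle with black cap, 34 mm across, 60 mm high. Origin at the centre of its underside.
- dust_cap: Bystander, to be left alone: black round dust cap, 38 mm across, 13 mm high. Origin at the centre of its underside.
- beaker: Bystander, to be left alone: empty glass beaker, 53 mm across, 69 mm high. Origin at the centre of its underside.
- plug: The brass plug's body; origin at the centre of its underside, 13 mm below its centre.
- drift: The drift's body; origin at its tip, z along the shaft towards the handle.
Not all that is in view belongs to the job. There is more than one size of the jig; the job needs the larger. What is shaped like the part that bears stand_hole but pink is not meant.

How it is judged (in metres and radians):
On the way, in this order (a step that is already met when the one before it is completed fails the run):
1. the drift is lifted clear of its stand, the plug still in its seat (height (world z) of drift_tip above 0.06 m and z of plug_center in the frame of jig above 0.072 m), for 0.1 s.
2. the drift is through the guide hole and the plug has been driven at least 8 mm down the bore by it (horizontal distance between drift_tip and jig below 0.016 m and horizontal distance between plug_center and jig below 0.004 m and z of drift_tip in the frame of jig below 0.085 m and z of plug_center in the frame of jig below 0.069 m), for 0.05 s.
3. the plug has dropped into the tray while the drift is still in the bore (horizontal distance between plug_center and jig below 0.05 m and z of plug_center in the frame of jig below 0.03 m and horizontal distance between drift_tip and jig below 0.016 m and z of drift_tip in the frame of jig below 0.085 m), for 0.05 s.
At the end, for the whole second after the job is handed in: The plug lies at rest in the jig's tray under the block (its centre within 50 mm of the bore axis and less than 30 mm above the jig's underside); the drift stands released and at rest in its stand, its tip within 4 mm of the hole's axis and within 4 mm of the bottom, tilted less than 0.1 rad (horizontal distance between plug_center and jig below 0.05 m and z of plug_center in the frame of jig below 0.03 m and linear speed of each of plug, drift below 0.02 m/s and horizontal distance between drift_tip and stand_hole below 0.004 m and height (world z) of drift_tip below 0.014 m and angle between drift_tip's own z axis and vertical below 0.1 rad); the robot touches nothing.
It fails at once if the drift presses on the jig or its guide disc with more than 22 N (contact force between drift and jig above 22 N).
It fails at once if the drift presses on the plug with more than 22 N (contact force between drift and plug above 22 N).
It fails at once if the fingers or arm push on the plug (contact force between any of the fingers, the arm and plug above 1 N).
It fails at once if a bystander is shifted by more than 20 mm (distance of any of petri, timer, slide_box, oil_bottle, dust_cap, beaker from where it was at the start of the episode above 0.02 m).
It also fails if it takes over 61 s, if anything falls off the work surface, if the arm or the gripper's body presses on something with over 40 N, if the wrist force passes 120 N, or if a joint passes its speed limit or range.

## Robot

A 6-joint arm with a two-finger parallel gripper is mounted at the origin on a cart in front of the work surface, level with it; the furniture and walls round the work are solid. World frame = base frame: x ahead of the robot, y to its left, z up, the work surface at z = 0. Lengths are in m, angles in degrees, forces in N, time in s.
With the tool pointing down it reaches from about 0.4 to 0.825 m from the base axis. Payload 7 kg.
Tool frame: the origin (TCP) lies on the centre line of the jaws, within the pads' length; the fingertips stand 22 mm ahead of it and the grasp point (between the pads) lies 3 mm ahead of it; z points along the fingers, y is the line along which they close (so a half turn about z gives the same grasp; the last joint's range is limited). The gripper opens to 88 mm and grips with 3 to 60 N. Pads are 19 mm wide; open, the fingers measure 130 mm over their backs; the gripper's body (78 mm by 193 mm) begins 47 mm behind the grasp point.
Start: joints at [92.424, 20.546, 0.682, 0, -70.136, -16.507], TCP at [0.164, 0.655, 0.249] pointing down, gripper open.
Joint ranges: [-176.03, 176.03], [-82.01, 121.73], [-58.28, 71.71], [-173.87, 95.51], [-174.79, -0.11], [-173.66, 173.66]. Speed limits (degrees/s): [136.94, 136.94, 172.46, 180, 180, 180].

## Interface

Orientations are given as [roll, pitch, yaw] about the fixed x, y, z axes, in that order (R = Rz(yaw) Ry(pitch) Rx(roll)).
In Python, from plant import get_state, cams, r gives the robot as it stands.
- The arm moves only by the tool apply_moves, never from a script. Its argument "targets" is a list of rows, each an object with "dp": the shift along the world's x, y, z in m, a list of three; "yaw": the turn about the world's z in degrees. In form: [{"dp": [x, y, z], "yaw": yaw}, ...]. A call has 1 to 20 rows; each row is the pose to reach, as a shift and turn from the pose commanded when the call began; what a row does not reach only later rows make up. A row lasts 1/12 s, in which the tool goes at most 41.7 mm and 7.16 degrees, less where a joint would pass 70% of its speed; a pose out of reach is approached as far as the arm can. A call with a gripper value outside its range is refused whole. "grip" is the gripper command: -1 is fully open, 1 is shut, values between are in proportion, set as the call begins (left out, the last holds). The fingers move at their own pace and stop on an object; "squeeze" is the grip in N (left out, the last holds). Time passes only in rows, so rows that repeat a pose let the fingers close. It gives the time, the measured TCP pose, the force, the opening and the grip force at its end, in the units of the state.
- get_state(): the state, without advancing time (a new reading comes with each control period).
- cams.capture(name): name is "side" or "top"; returns a dict with "image" (400x640x3 uint8, red, green, blue), "range_z" (400x640 float32, m along the optical axis (not along the pixel's ray), 0 where there is no reading), "fx", "fy", "cx", "cy" (pixels), "k1" (the pictures are not rectified: a ray, as slopes to the right and down, at radius r is drawn at 1 + k1 r^2 times it, then the intrinsics apply), "R" (3x3) and "t" (3): a world point X has camera coordinates R X + t. Camera axes: x right, y down, z forward; pixel columns grow to the right and rows downward; lengths in m; the calibration is good to about 2 mm. A picture is of the moment at which its call begins.
- r.close_job(): hands the job in; it is judged then, once.
The state is a dict: "time_s": time; "joints": joint angles; "qd": joint speeds; "joint_torque": joint torques, N m; "tcp_pos": TCP position; "eef_rot": TCP orientation; "contact_force": force on the tool from outside, world axes, zero at the start; "moment": the same for the moment, N m; "gripper_width": finger opening in m; "gripper_force": force on a finger pad.
Only numpy, scipy, OpenCV 4.12 (cv2) and the standard library are available. Lean on these libraries where they do the work, as an engineer would, in place of code of your own. Each camera call takes 0.05 s, during which the arm holds its last target. There are 200 camera calls.

## Working session

There is one attempt and no reset: what is moved stays moved. The work goes in short steps, Python scripts to look and compute and a tool call to move; the robot and the scene stay as the last step left them, time stands still between calls to the robot, and variables do not carry over. Pictures are saved under pics/ and viewed, at most 10 in all, crops included, and the job is handed in when it is done.

Besides the shell and the picture viewer there is one more tool, called after ">>>" as name([rows], argument=value, ...), one row to a line, values as JSON. apply_moves: Moves the arm, as the interface text tells. Its arguments: {"type":"object","properties":{"targets":{"type":"array","items":{"type":"object","properties":{"dp":{"type":"array","items":{"type":"number"}},"yaw":{"type":"number"}}}},"grip":{"type":"number"},"squeeze":{"type":"number"}},"required":["targets"]}

```bash
mkdir -p pics; cat > h.py <<'E'
import numpy as np, cv2
from plant import get_state, cams, r
def snap(n,fn=None):
    c=cams.capture(n)
    if fn: cv2.imwrite('pics/'+fn,c['image'][:,:,::-1])
    return c
def ray(c,u,v):
    d=np.array([(u-c['cx'])/c['fx'],(v-c['cy'])/c['fy']]);s=d.copy()
    for _ in range(20): s=d/(1+c['k1']*(s@s))
    R=np.array(c['R']);t=np.array(c['t'])
    return -R.T@t, R.T@np.array([s[0],s[1],1.])
def onz(c,u,v,z):
    o,d=ray(c,u,v); return o+d*(z-o[2])/d[2]
def pt(c,u,v):
    o,d=ray(c,u,v); return o+d*c['range_z'][int(v),int(u)]
def proj(c,X):
    p=np.array(c['R'])@np.array(X)+np.array(c['t']);s=p[:2]/p[2];s=s*(1+c['k1']*(s@s))
    return s[0]*c['fx']+c['cx'],s[1]*c['fy']+c['cy']
E
python3 - <<'E'
from h import *
a=snap('top');b=snap('side')
for n,c in(('top',a),('side',b)):
    cv2.imwrite(f'pics/{n}0.png',c['image'][:,:,::-1])
    print(n,-np.array(c['R']).T@c['t'],c['R'],c['fx'],c['k1'])
print(get_state())
E
```

```text
top [ 0.43104371 -0.04119177  1.37357354] [[-0.01363029 -0.99990015 -0.00372898]
 [-0.99324423  0.01396917 -0.11519876]
 [ 0.11523935  0.00213359 -0.99333546]] 364.6129864413682 0.012403713847405804
side [0.17562382 1.21260046 0.73092146] [[-0.95056936 -0.30995665  0.01856778]
 [-0.14705309  0.39670076 -0.90609265]
 [ 0.27348359 -0.86403436 -0.42267167]] 488.63213410712615 -0.018940153172449972
{'time_s': 0.1, 'joints': array([ 9.24232272e+01,  2.05880161e+01,  6.40327180e-01, -1.59746734e-02,
       -7.01367269e+01, -1.65073717e+01]), 'qd': array([-0.01250934, -0.02803144,  0.13609337,  0.07787028,  0.05442606,
       -0.08775164]), 'joint_torque': array([-1.16607400e-03, -5.84166813e+01,  2.93748307e+01,  7.01554969e+00,
        1.01619173e-02, -5.36601419e-05]), 'tcp_pos': array([0.16418833, 0.65432053, 0.24772408]), 'eef_rot': array([ 1.79914796e+02, -9.58866028e-03, -1.40895763e+01]), 'contact_force': array([ 0.09621726,  0.15556013, -0.11873895]), 'moment': array([-0.02112308,  0.00590507,  0.02990032]), 'gripper_force': 0.0, 'gripper_width': 0.08773653733138843}
```

View pics/top0.png

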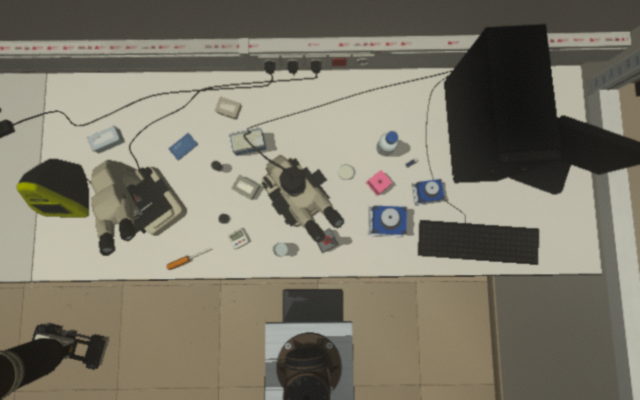

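View pics/side0.png

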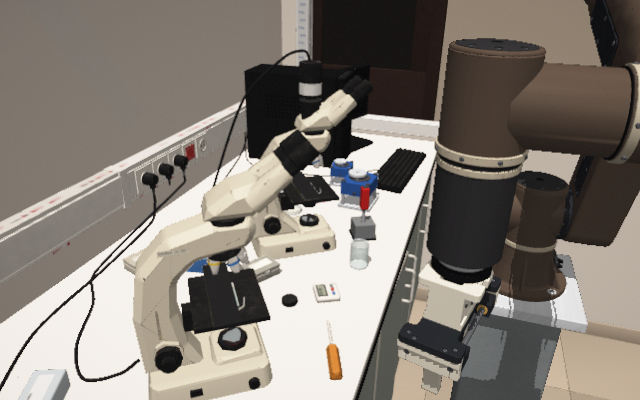

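Top view: the drift in its grey stand is at (328,240), near the microscope eyepieces at (318,235) and (335,218). The candidates:
- **Jig:** large one at (388,220), small one at (430,190). I choose the large one.
- **Stand:** grey at (328,240), pink at (380,182). I choose the grey one.
- **Tool:** the orange screwdriver at (190,258) is not the drift. The red handle is at side (365,198).

I'll check these in a close crop.

```bash
python3 - <<'E'
from h import *
a=snap('top');b=snap('side')
A=cv2.resize(a['image'][160:270,260:450],None,fx=4,fy=4,interpolation=cv2.INTER_CUBIC)[:,:,::-1]
B=cv2.resize(b['image'][60:280,290:430],None,fx=2.0,fy=2.0,interpolation=cv2.INTER_CUBIC)[:,:,::-1]
H=max(A.shape[0],B.shape[0]);P=lambda x:cv2.copyMakeBorder(x,0,H-x.shape[0],0,0,0)
im=np.hstack([P(A)])
cv2.imwrite('pics/crop1.png',im);cv2.imwrite('pics/crop2.png',cv2.resize(b['image'][70:270,290:430],None,fx=3,fy=3,interpolation=cv2.INTER_CUBIC)[:,:,::-1])
for n,c in (('top',a),('side',b)):
    im=c['image'];hsv=cv2.cvtColor(im,cv2.COLOR_RGB2HSV);h,s,v=cv2.split(hsv)
    for nm,m in(('red',((h<6)|(h>174))&(s>150)),('blue',(h>100)&(h<130)&(s>130))):
        k,l,st,ce=cv2.connectedComponentsWithStats(m.astype(np.uint8))
        for i in range(1,k):
            if st[i,4]>15:
                ys,xs=np.where(l==i);P=np.array([pt(c,x,y) for x,y in zip(xs,ys) if c['range_z'][y,x]>0])
                print(n,nm,st[i],ce[i].round(1),np.median(P,0).round(3) if len(P) else '',P.min(0).round(3) if len(P) else '',P.max(0).round(3) if len(P) else '')
# microscope points near drift
vs,us=np.mgrid[150:270:1,250:345:1]
for c,(y0,y1,x0,x1) in((a,(150,270,250,350)),(b,(60,260,200,400))):
    P=np.array([pt(c,x,y) for y in range(y0,y1) for x in range(x0,x1) if c['range_z'][y,x]>0])
    for z0 in np.arange(0.03,.4,.03):
        Q=P[(P[:,2]>z0)&(P[:,2]<z0+.03)&(P[:,1]<.15)&(P[:,0]<.8)&(P[:,1]>-.15)]
        if len(Q): print(round(z0,2),len(Q),Q.min(0).round(3),Q.max(0).round(3))
E
```

```text
top blue [388 133   8   8  40] [391.4 136.8] [ 0.797 -0.298  0.148] [ 0.785 -0.311  0.144] [ 0.81  -0.287  0.157]
top blue [419 181  24  20 141] [429.5 192.1] [ 0.61  -0.434  0.069] [ 0.585 -0.49   0.062] [ 0.653 -0.407  0.078]
top blue [374 207  32  26 313] [388.9 221. ] [ 0.506 -0.277  0.092] [ 0.471 -0.348  0.085] [ 0.56  -0.237  0.1  ]
side red [186 145   8  15  86] [189.8 152.1] [ 1.057 -0.116  0.172] [ 1.05  -0.141  0.149] [ 1.061 -0.093  0.193]
side red [360 187  10  23 180] [364.3 198. ] [ 0.445 -0.056  0.127] [ 0.433 -0.274  0.001] [ 0.477 -0.044  0.162]
side blue [331 162  47  34 610] [352.2 180.2] [ 0.54  -0.271  0.069] [ 0.465 -0.487  0.022] [ 0.654 -0.226  0.103]
side blue [188 260  19  13 126] [197.5 266.1] [0.807 0.278 0.018] [0.784 0.271 0.   ] [0.833 0.286 0.041]
side blue [228 260  11   6  16] [233.6 263.2] [0.536 0.569 0.263] [0.531 0.561 0.258] [0.547 0.573 0.266]
0.03 311 [ 0.396 -0.105  0.031] [0.752 0.149 0.058]
0.06 42 [0.393 0.073 0.061] [0.661 0.133 0.089]
0.09 132 [0.631 0.024 0.093] [0.738 0.15  0.12 ]
0.12 53 [ 0.439 -0.057  0.12 ] [0.727 0.141 0.145]
0.1
[... 352 characters left out ...]
 [ 0.485 -0.071  0.39 ] [0.607 0.045 0.42 ]
0.03 1775 [ 0.393 -0.107  0.03 ] [0.713 0.15  0.06 ]
0.06 805 [ 0.393 -0.068  0.06 ] [0.702 0.15  0.09 ]
0.09 450 [ 0.433 -0.071  0.09 ] [0.711 0.15  0.12 ]
0.12 447 [ 0.434 -0.064  0.12 ] [0.702 0.147 0.15 ]
0.15 1365 [ 0.436 -0.076  0.15 ] [0.67  0.131 0.18 ]
0.18 3 [0.57  0.029 0.181] [0.619 0.084 0.182]
0.21 11 [ 0.559 -0.01   0.228] [0.599 0.042 0.239]
0.24 98 [ 0.557 -0.006  0.24 ] [0.707 0.083 0.269]
0.27 96 [0.541 0.013 0.27 ] [0.705 0.097 0.3  ]
0.3 353 [0.535 0.009 0.3  ] [0.684 0.12  0.33 ]
0.33 344 [0.523 0.005 0.33 ] [0.647 0.069 0.36 ]
0.36 520 [0.496 0.006 0.36 ] [0.632 0.072 0.39 ]
0.39 706 [ 0.468 -0.051  0.39 ] [0.616 0.057 0.42 ]
```

View pics/crop1.png

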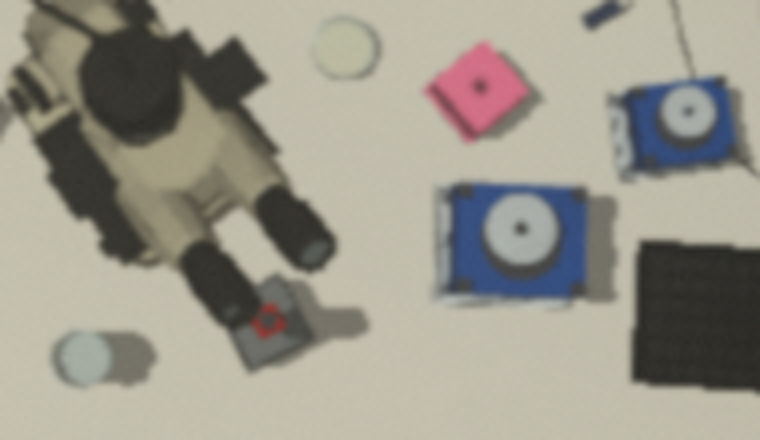

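View pics/crop2.png

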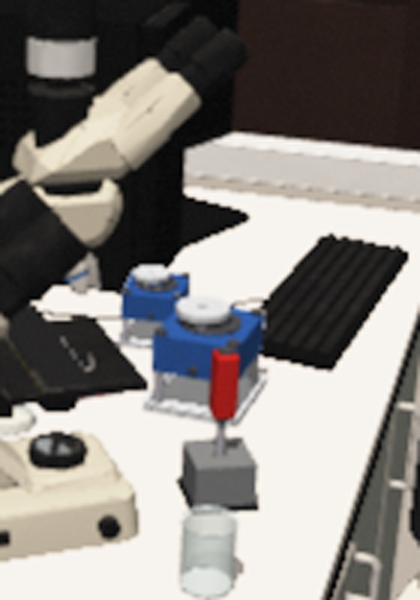

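The crops confirm it: red drift in the grey stand, large jig to its right, hole dark at about the disc centre. The microscope eyepieces overhang near the drift, so I'll measure the clearance there and the size of the wrist column.

```bash
python3 - <<'E'
from h import *
a=snap('top');b=snap('side')
def cloud(c,x0,x1,y0,y1):
    return np.array([pt(c,x,y) for y in range(y0,y1) for x in range(x0,x1) if c['range_z'][y,x]>0])
D=np.array([.445,-.056])
P=np.vstack([cloud(a,230,360,130,270),cloud(b,200,400,60,260)])
for z0 in np.arange(.18,.5,.03):
    Q=P[(P[:,2]>z0)&(P[:,2]<z0+.03)&(P[:,0]<.8)&(P[:,0]>.38)&(abs(P[:,1])<.2)]
    if len(Q):
        d=np.hypot(*(Q[:,:2]-D).T);o=np.argsort(d)[:200:40]; print(round(z0,2),len(Q),[(round(d[i],3),Q[i].round(3).tolist()) for i in o])
# wrist column, slices around tcp
T=get_state()['tcp_pos'];print(T)
P=np.vstack([cloud(a,0,130,300,399),cloud(b,390,640,0,399)])
P=P[np.hypot(P[:,0]-T[0],P[:,1]-T[1])<.16]
for z0 in np.arange(T[2]-.03,1,.04):
    Q=P[(P[:,2]>z0)&(P[:,2]<z0+.04)]
    if len(Q): print('dz',round(z0-T[2],3),len(Q),(Q[:,:2].min(0)-T[:2]).round(3),(Q[:,:2].max(0)-T[:2]).round(3))
E
```

```text
0.18 208 [(np.float64(0.155), [0.552, 0.057, 0.181]), (np.float64(0.179), [0.568, 0.073, 0.182]), (np.float64(0.19), [0.634, -0.036, 0.181]), (np.float64(0.2), [0.589, 0.083, 0.181]), (np.float64(0.21), [0.651, -0.017, 0.18])]
0.21 38 [(np.float64(0.125), [0.561, -0.008, 0.233])]
0.24 153 [(np.float64(0.127), [0.558, 0.001, 0.243]), (np.float64(0.148), [0.557, 0.041, 0.254]), (np.float64(0.16), [0.57, 0.043, 0.245]), (np.float64(0.295), [0.71, 0.074, 0.261])]
0.27 202 [(np.float64(0.119), [0.541, 0.015, 0.299]), (np.float64(0.154), [0.563, 0.043, 0.294]), (np.float64(0.274), [0.674, 0.095, 0.296]), (np.float64(0.28), [0.696, 0.068, 0.291]), (np.float64(0.288), [0.682, 0.107, 0.273])]
0.3 619 [(np.float64(0.113), [0.538, 0.007, 0.328]), (np.float64(0.129), [0.542, 0.03, 0.309]), (np.float64(0.14), [0.551, 0.036, 0.316]), (np.float64(0.151), [0.561, 0.041, 0.319]), (np.float64(0.161), [0.565, 0.051, 0.316])]
0.33 400 [(np.float64(0.11), [0.528, 0.016, 0.357]), (np.float64(0.128), [0.544, 0.026, 0.336]), (np.float64(0.14), [0.552, 0.035, 0.338]), (np.float64(0.152), [0.561, 0.043, 0.347
[... 1054 characters left out ...]
557, 0.025, 0.509]), (np.float64(0.149), [0.563, 0.035, 0.486]), (np.float64(0.158), [0.568, 0.043, 0.506]), (np.float64(0.166), [0.574, 0.049, 0.482])]
[0.16423562 0.65456161 0.24824057]
dz -0.03 364 [-0.025 -0.059] [0.025 0.065]
dz 0.01 449 [-0.059 -0.095] [0.06  0.097]
dz 0.05 4975 [-0.061 -0.102] [0.061 0.104]
dz 0.09 1380 [-0.04 -0.1 ] [0.041 0.081]
dz 0.13 2319 [-0.041 -0.04 ] [0.049 0.059]
dz 0.17 2688 [-0.046 -0.05 ] [0.046 0.049]
dz 0.21 3026 [-0.046 -0.05 ] [0.046 0.049]
dz 0.25 3287 [-0.048 -0.05 ] [0.048 0.051]
dz 0.29 5156 [-0.159 -0.053] [0.051 0.054]
dz 0.33 7909 [-0.147 -0.052] [0.048 0.053]
dz 0.37 8156 [-0.149 -0.066] [0.048 0.052]
dz 0.41 1553 [-0.048 -0.026] [0.047 0.052]
```

```bash
python3 - <<'E'
from h import *
a=snap('top');b=snap('side')
for u,v in((316,230),(318,234),(320,238),(322,240),(325,238),(327,240),(330,243),(334,220),(337,222),(330,228)): print('top',u,v,a['range_z'][v,u].round(3),pt(a,u,v).round(3))
for u,v in((366,92),(369,88),(360,82),(350,92),(364,78),(355,98),(345,105),(364,190),(364,200)): print('side',u,v,b['range_z'][v,u].round(3),pt(b,u,v).round(3))
print(onz(a,327,240,.16))
o1,d1=ray(b,364.3,188)
print(onz(b,364.3,188.5,.16),onz(b,364.3,208,.092))
E
```

```text
top 316 230 0.903 [ 0.467 -0.036  0.469]
top 318 234 0.895 [ 0.457 -0.041  0.475]
top 320 238 0.91 [ 0.447 -0.046  0.459]
top 322 240 0.916 [ 0.442 -0.051  0.453]
top 325 238 1.204 [ 0.452 -0.064  0.164]
top 327 240 1.207 [ 0.446 -0.07   0.16 ]
top 330 243 1.316 [ 0.436 -0.083  0.05 ]
top 334 220 0.899 [ 0.491 -0.081  0.476]
top 337 222 0.907 [ 0.486 -0.088  0.467]
top 330 228 1.369 [ 0.492 -0.086  0.002]
side 366 92 1.264 [ 0.45  -0.023  0.445]
side 369 88 1.261 [ 0.444 -0.027  0.456]
side 360 82 1.314 [ 0.481 -0.079  0.458]
side 350 92 1.311 [ 0.502 -0.056  0.434]
side 364 78 2.217 [ 0.676 -0.978  0.287]
side 355 98 1.262 [ 0.475 -0.006  0.431]
side 345 105 1.254 [0.495 0.016 0.416]
side 364 190 1.411 [ 0.446 -0.053  0.155]
side 364 200 1.426 [ 0.445 -0.055  0.123]
[ 0.44569081 -0.07012023  0.16      ]
[ 0.44581609 -0.05321047  0.16      ] [ 0.44472572 -0.06498796  0.092     ]
```

Drift at about (0.445, -0.069). The eyepieces overhang it at z 0.44–0.47, so I'll approach from the front right, slowly, watching torques. Next: handle yaw and the disc hole position.

```bash
python3 - <<'E'
from h import *
a=snap('top');b=snap('side');im=a['image']
hsv=cv2.cvtColor(im,cv2.COLOR_RGB2HSV)
m=((hsv[:,:,0]<8)|(hsv[:,:,0]>172))&(hsv[:,:,1]>90)
m[:,:315]=0;m[:,340:]=0;m[:230]=0;m[255:]=0
ys,xs=np.where(m);print('red',len(xs),xs.mean(),ys.mean());W=np.array([onz(a,x,y,.16)[:2] for x,y in zip(xs,ys)])
print(W.mean(0),cv2.minAreaRect((W*1000).astype(np.float32)))
# stand top by range
Q=np.array([pt(a,x,y) for y in range(225,260) for x in range(312,348)])
Q=Q[(Q[:,2]>.04)&(Q[:,2]<.058)];print('stand',len(Q),Q.mean(0),cv2.minAreaRect((Q[:,:2]*1000).astype(np.float32)))
# stand from side
Q=np.array([pt(b,x,y) for y in range(205,240) for x in range(340,390)])
Q=Q[(Q[:,2]>.044)&(Q[:,2]<.056)&(Q[:,0]<.52)];print('stand side',len(Q),Q.mean(0),cv2.minAreaRect((Q[:,:2]*1000).astype(np.float32)))
# disc
sub=im[200:235,372:408];h=cv2.cvtColor(sub,cv2.COLOR_RGB2HSV)
mm=((h[:,:,1]<60)&(h[:,:,2]>130)).astype(np.uint8)
k,l,st,ce=cv2.connectedComponentsWithStats(mm)
for i in range(1,k):
    if st[i,4]>100:
        cs,_=cv2.findContours((l==i).astype(np.uint8),cv2.RETR_EXTERNAL,cv2.CHAIN_APPROX_NONE)
        (u,v),R=cv2.minEnclosingCircle(cs[0]);e=cv2.fitEllipse(cs[0]);print(st[i],u+372,v+200,R,e,onz(a,e[0][0]+372,e[0][1]+200,.114))
g=cv2.cvtColor(sub,cv2.COLOR_RGB2GRAY);print(g[10:26,10:28])
print(a['range_z'][217,384],pt(a,385,217))
# blue block
hb=cv2.cvtColor(im,cv2.COLOR_RGB2HSV);mb=((hb[:,:,0]>100)&(hb[:,:,0]<130)&(hb[:,:,1]>130)).astype(np.uint8);mb[:,:370]=0;mb[:,411:]=0;mb[:200]=0
p=np.argwhere(mb)[:,::-1];W=np.array([onz(a,x,y,.092)[:2]*1000 for x,y in p],np.float32);print('block',cv2.minAreaRect(W))
E
```

```text
red 41 326.8048780487805 240.14634146341464
[ 0.44522389 -0.06946661] ((446.05572509765625, -67.82075500488281), (25.703330993652344, 24.475074768066406), 36.07051086425781)
stand 177 [ 0.44174031 -0.07417896  0.05057134] ((446.3965759277344, -67.63484191894531), (61.097354888916016, 61.222373962402344), 25.925487518310547)
stand side 208 [ 0.44743524 -0.06116093  0.04751098] ((448.755615234375, -66.1139144897461), (63.287471771240234, 71.7779769897461), 28.6332950592041)
[  0   0  36   9 235] 389.5 204.0 17.9514217376709 ((21.453208923339844, 2.9860668182373047), (6.501700401306152, 53.0505256652832), 91.65818786621094) [ 0.57097789 -0.30405524  0.114     ]
[  9   8  18  18 242] 389.6626510620117 216.65662574768066 8.96672534942627 ((17.71585464477539, 16.491832733154297), (16.78531265258789, 17.105663299560547), 144.14927673339844) [ 0.5241776 -0.2893775  0.114    ]
[[ 83  98 122 146 164 168 172 171 171 170 170 166 158 142 111  88  77  74]
 [ 97 124 151 168 171 172 172 171 170 171 172 173 168 162 143 110  81  73]
 [120 152 167 173 172 173 173 171 173 173 172 173 171 169 162 134  94
[... 436 characters left out ...]
70 170 163 143 108]
 [152 173 176 176 175 173 169 162 160 163 168 170 170 169 167 161 138  99]
 [136 167 175 175 174 173 174 172 171 168 170 169 168 168 165 156 124  86]
 [117 153 171 175 172 174 172 172 171 169 171 169 168 167 163 144 106  76]
 [ 92 131 159 170 172 172 171 170 171 169 169 169 169 167 153 124  87  70]
 [ 81 100 131 155 167 171 170 170 169 170 170 169 166 154 131  96  74  71]
 [ 75  79  94 123 143 156 165 167 168 168 165 159 148 129  98  78  71  74]
 [ 73  71  76  85 103 124 139 148 149 147 141 126 104  88  78  71  72  72]]
1.259457 [ 0.5230894  -0.27417127  0.10783456]
block ((514.9812622070312, -292.6438293457031), (108.97610473632812, 88.25888061523438), 88.17572784423828)
```

>>> apply_moves([
  {"dp":[-0.01,-0.02,0.03],"yaw":0},
  {"dp":[-0.02,-0.04,0.07],"yaw":0},
  {"dp":[-0.02,-0.06,0.11],"yaw":0},
  {"dp":[-0.02,-0.08,0.15],"yaw":0},
  {"dp":[-0.02,-0.1,0.19],"yaw":0},
  {"dp":[-0.02,-0.12,0.23],"yaw":0},
  {"dp":[-0.02,-0.14,0.26],"yaw":0},
  {"dp":[-0.02,-0.16,0.28],"yaw":0},
], grip=-1)

```text
time_s: 1.17
tcp_pos: [0.1444, 0.4938, 0.5312]
eef_rot: [-179.9, 0.0, -14.1]
contact_force: [0.4, 1.3, -0.2]
gripper_width: 0.0873
gripper_force: 0.0
```

Centres: drift and stand about (0.4465, -0.068), handle flats at about 26°, guide hole about (0.524, -0.2895). I'll swing over at height to the right-hand side.

>>> apply_moves([
  {"dp":[0.03,-0.025,0.02],"yaw":-3},
  {"dp":[0.06,-0.05,0.02],"yaw":-6},
  {"dp":[0.09,-0.075,0.02],"yaw":-9},
  {"dp":[0.12,-0.1,0.02],"yaw":-12},
  {"dp":[0.15,-0.13,0.02],"yaw":-15},
  {"dp":[0.175,-0.16,0.02],"yaw":-18},
  {"dp":[0.195,-0.195,0.02],"yaw":-21},
  {"dp":[0.215,-0.23,0.02],"yaw":-24},
  {"dp":[0.235,-0.265,0.02],"yaw":-27},
  {"dp":[0.25,-0.3,0.02],"yaw":-30},
  {"dp":[0.26,-0.34,0.02],"yaw":-33},
  {"dp":[0.27,-0.38,0.02],"yaw":-36},
  {"dp":[0.275,-0.42,0.02],"yaw":-39},
  {"dp":[0.275,-0.46,0.02],"yaw":-42},
  {"dp":[0.275,-0.5,0.02],"yaw":-45},
  {"dp":[0.275,-0.54,0.02],"yaw":-48},
  {"dp":[0.275,-0.58,0.02],"yaw":-50},
  {"dp":[0.275,-0.62,0.02],"yaw":-50},
  {"dp":[0.275,-0.66,0.02],"yaw":-50},
  {"dp":[0.275,-0.69,0.02],"yaw":-50},
])

```text
time_s: 2.83
tcp_pos: [0.4184, -0.198, 0.5488]
eef_rot: [-180.0, -0.0, -64.1]
contact_force: [0.5, 1.0, 0.1]
gripper_width: 0.0875
gripper_force: 0.0
```

>>> apply_moves([
  {"dp":[0,0,-0.04]},
  {"dp":[0,0,-0.08]},
  {"dp":[0,0,-0.12]},
  {"dp":[0,0,-0.16]},
  {"dp":[0,0,-0.2]},
  {"dp":[0,0,-0.24]},
  {"dp":[0,0,-0.28]},
  {"dp":[0,0,-0.31]},
  {"dp":[0,0,-0.34]},
  {"dp":[0,0,-0.345]},
  {"dp":[0,0,-0.345]},
])

```text
$.targets[0]: bad value
```

```bash
python3 - <<'E'
from h import *
s=get_state();print(s['tcp_pos'],s['joints'].round(2),s['joint_torque'].round(2))
a=snap('top','top1.png');b=snap('side')
cv2.imwrite('pics/side1.png',cv2.resize(b['image'][20:300,250:530],None,fx=2,fy=2)[:,:,::-1])
E
```

```text
[ 0.41837612 -0.19795184  0.54883645] [-8.3000e-01 -2.9100e+00  1.0210e+01  1.0000e-02 -1.0308e+02  2.6700e+01] [  3.95 -29.49  29.62   7.37  -0.09  -0.98]
```

View pics/side1.png

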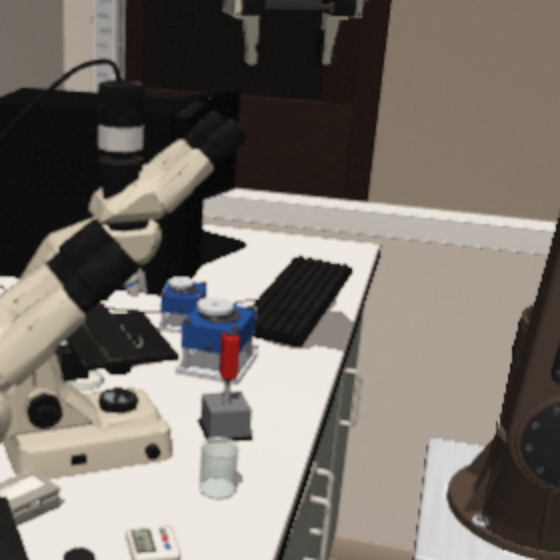

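>>> apply_moves([
  {"dp":[0,0,-0.04],"yaw":0},
  {"dp":[0,0,-0.08],"yaw":0},
  {"dp":[0,0,-0.12],"yaw":0},
  {"dp":[0,0,-0.16],"yaw":0},
  {"dp":[0,0,-0.2],"yaw":0},
  {"dp":[0.01,0,-0.23],"yaw":0},
  {"dp":[0.02,0.01,-0.26],"yaw":0},
  {"dp":[0.028,0.02,-0.28],"yaw":0},
  {"dp":[0.028,0.04,-0.29],"yaw":0},
  {"dp":[0.028,0.05,-0.3],"yaw":0},
  {"dp":[0.028,0.05,-0.3],"yaw":0},
])

```text
time_s: 3.85
tcp_pos: [0.4464, -0.1436, 0.2469]
eef_rot: [179.9, 0.1, -64.0]
contact_force: [-1.0, 0.3, -0.3]
gripper_width: 0.0879
gripper_force: 0.0
```

```bash
python3 - <<'E'
from h import *
s=get_state();print(s['tcp_pos'],s['joints'].round(2),s['joint_torque'].round(2),s['time_s'])
b=snap('side')
cv2.imwrite('pics/side2.png',cv2.resize(b['image'][0:260,250:530],None,fx=2,fy=2)[:,:,::-1])
E
```

```text
[ 0.44638564 -0.14357091  0.24687275] [ 6.280e+00  8.900e-01 -2.429e+01 -5.000e-02 -6.495e+01  1.976e+01] [  0.61 -29.39  28.52   6.89   0.56  -0.48] 3.85
```

View pics/side2.png

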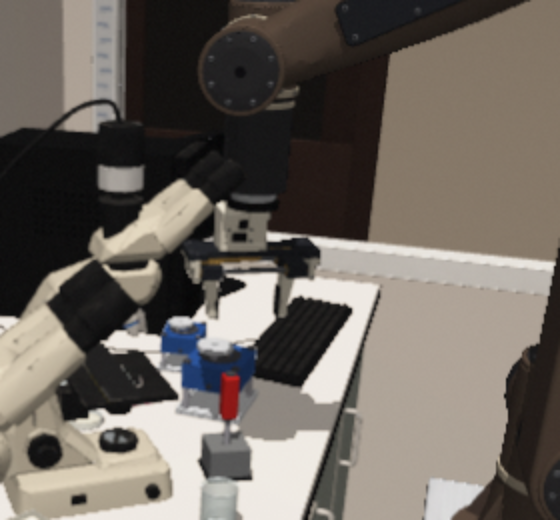

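The gripper is to the right of the drift, with the wrist column right behind the eyepieces. Now I'll creep in and watch for contact.

>>> apply_moves([
  {"dp":[0,0.003,0],"yaw":0},
  {"dp":[0,0.006,0],"yaw":0},
  {"dp":[0,0.009,0],"yaw":0},
  {"dp":[0,0.012,0],"yaw":0},
  {"dp":[0,0.012,0],"yaw":0},
])

```text
time_s: 4.32
tcp_pos: [0.4474, -0.1331, 0.249]
eef_rot: [-179.9, -0.0, -64.1]
contact_force: [0.0, -0.6, -0.7]
gripper_width: 0.0877
gripper_force: 0.0
```

```bash
python3 - <<'E'
from h import *
s=get_state();print(s['tcp_pos'],s['contact_force'],s['joint_torque'].round(2),s['time_s'])
E
```

```text
[ 0.44738419 -0.13310873  0.24902001] [ 0.00284935 -0.62379465 -0.66035771] [  0.14 -29.02  28.39   6.74   0.07  -0.12] 4.3167
```

>>> apply_moves([
  {"dp":[0,0.003,0],"yaw":0},
  {"dp":[0,0.006,0],"yaw":0},
  {"dp":[0,0.009,0],"yaw":0},
  {"dp":[0,0.012,0],"yaw":0},
  {"dp":[0,0.012,0],"yaw":0},
])

```text
time_s: 4.73
tcp_pos: [0.4473, -0.1209, 0.2486]
eef_rot: [-180.0, 0.0, -64.1]
contact_force: [0.3, 0.8, 0.1]
gripper_width: 0.0877
gripper_force: 0.0
```

```bash
python3 - <<'E'
from h import *
s=get_state();print(s['tcp_pos'],s['contact_force'],s['joint_torque'].round(2),s['time_s'])
a=snap('top');b=snap('side')
cv2.imwrite('pics/c3.png',cv2.resize(np.hstack([a['image'][130:270,240:420],b['image'][50:190,280:460]]),None,fx=2.2,fy=2.2)[:,:,::-1])
E
```

```text
[ 0.4472643  -0.12085596  0.24856333] [0.30561401 0.80092192 0.12290059] [  0.11 -28.53  28.32   6.73   0.06  -0.13] 4.7333
```

View pics/c3.png

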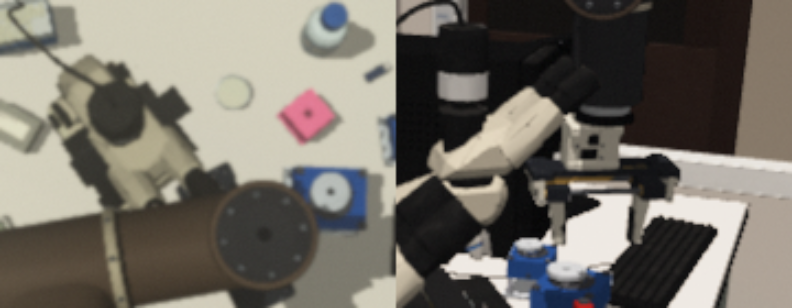

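No contact yet, although by my estimate the column should already be at the right eyepiece. Continuing in small checked steps.

>>> apply_moves([
  {"dp":[0,0.002,0],"yaw":0},
  {"dp":[0,0.004,0],"yaw":0},
  {"dp":[0,0.006,0],"yaw":0},
  {"dp":[0,0.008,0],"yaw":0},
  {"dp":[0,0.01,0],"yaw":0},
  {"dp":[0,0.01,0],"yaw":0},
])

```text
time_s: 5.33
tcp_pos: [0.4473, -0.111, 0.2486]
eef_rot: [-180.0, 0.0, -64.1]
contact_force: [-0.7, -1.1, 0.2]
gripper_width: 0.0877
gripper_force: 0.0
```

```bash
python3 - <<'E'
from h import *
s=get_state();print(s['tcp_pos'],s['contact_force'],s['joint_torque'].round(2),s['time_s'])
b=snap('side')
P=np.array([pt(b,x,y) for y in range(60,130) for x in range(330,400) if b['range_z'][y,x]>0])
Q=P[(P[:,0]<.52)&(P[:,2]>.43)&(P[:,2]<.46)&(P[:,1]>-.2)];d=np.hypot(Q[:,0]-.447,Q[:,1]+.111);print(len(Q),np.histogram(d,[0,.03,.04,.045,.055,.07,.1]))
E
```

```text
[ 0.44725532 -0.11101418  0.24858386] [-0.71032333 -1.07623316  0.16113851] [  0.08 -28.14  28.31   6.73   0.06  -0.08] 5.3333
591 (array([  0,   0,  50, 180,  29, 226]), array([0.   , 0.03 , 0.04 , 0.045, 0.055, 0.07 , 0.1  ]))
```

>>> apply_moves([
  {"dp":[0,0.002,0],"yaw":0},
  {"dp":[0,0.004,0],"yaw":0},
  {"dp":[0,0.006,0],"yaw":0},
  {"dp":[0,0.008,0],"yaw":0},
  {"dp":[0,0.01,0],"yaw":0},
  {"dp":[0,0.012,0],"yaw":0},
  {"dp":[0,0.012,0],"yaw":0},
])

```text
time_s: 5.97
tcp_pos: [0.4473, -0.099, 0.2486]
eef_rot: [-180.0, 0.0, -64.1]
contact_force: [0.1, 0.7, 0.6]
gripper_width: 0.0877
gripper_force: 0.0
```

```bash
python3 - <<'E'
from h import *
s=get_state();print(s['tcp_pos'],s['contact_force'],s['joint_torque'].round(2),s['time_s'])
E
```

```text
[ 0.44728205 -0.09900952  0.24859785] [0.13698322 0.69612775 0.56782706] [  0.09 -27.73  28.31   6.73   0.06  -0.08] 5.9667
```

>>> apply_moves([
  {"dp":[0,0.003,0],"yaw":0},
  {"dp":[0,0.006,0],"yaw":0},
  {"dp":[0,0.009,0],"yaw":0},
  {"dp":[0,0.012,0],"yaw":0},
  {"dp":[0,0.015,0],"yaw":0},
  {"dp":[0,0.018,0],"yaw":0},
  {"dp":[0,0.021,0],"yaw":0},
  {"dp":[0,0.024,0],"yaw":0},
  {"dp":[-0.001,0.027,0],"yaw":0},
  {"dp":[-0.001,0.031,0],"yaw":0},
  {"dp":[-0.001,0.031,0],"yaw":0},
])

```text
time_s: 6.88
tcp_pos: [0.4463, -0.0678, 0.2486]
eef_rot: [-180.0, 0.0, -64.1]
contact_force: [0.7, -0.6, 0.3]
gripper_width: 0.0877
gripper_force: 0.0
```

```bash
python3 - <<'E'
from h import *
s=get_state();print(s['tcp_pos'],s['contact_force'],s['joint_torque'].round(2),s['time_s'])
b=snap('side');a=snap('top')
im=b['image'];h=cv2.cvtColor(im,cv2.COLOR_RGB2HSV);m=((h[:,:,0]<6)|(h[:,:,0]>174))&(h[:,:,1]>150);m[:,:340]=0;m[:,400:]=0
ys,xs=np.where(m);print(xs.min(),xs.max(),ys.min(),ys.max(),xs.mean());T=s['tcp_pos'];print(proj(b,T-[0,0,.022]),proj(b,[.4465,-.068,.126]))
cv2.imwrite('pics/c4.png',cv2.resize(im[70:260,290:460],None,fx=3,fy=3)[:,:,::-1])
E
```

```text
[ 0.44625204 -0.06778195  0.24860455] [ 0.70492293 -0.6235559   0.33417833] [  0.15 -26.7   28.28   6.72   0.05  -0.16] 6.8833
360 369 187 209 364.4130434782609
(np.float64(366.6476555638001), np.float64(165.2003455828521)) (np.float64(364.59921084491884), np.float64(197.11166140174637))
```

View pics/c4.png

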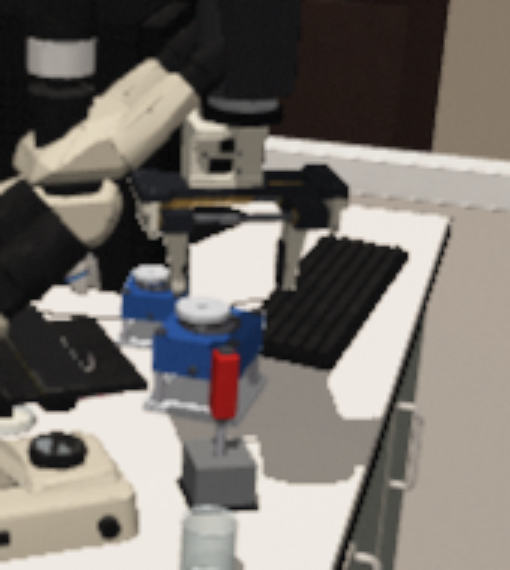

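The column passes the eyepieces without any contact, so they aren't solid. The gripper is centred over the drift; descend and grasp.

>>> apply_moves([
  {"dp":[0,0,-0.015],"yaw":0},
  {"dp":[0,0,-0.03],"yaw":0},
  {"dp":[0,0,-0.045],"yaw":0},
  {"dp":[0,0,-0.06],"yaw":0},
  {"dp":[0,0,-0.075],"yaw":0},
  {"dp":[0,0,-0.09],"yaw":0},
  {"dp":[0,0,-0.105],"yaw":0},
  {"dp":[0,0,-0.115],"yaw":0},
  {"dp":[0,0,-0.115],"yaw":0},
])

```text
time_s: 7.73
tcp_pos: [0.4449, -0.0687, 0.1316]
eef_rot: [179.8, 0.1, -64.1]
contact_force: [-0.3, -0.3, 0.1]
gripper_width: 0.0876
gripper_force: 0.0
```

>>> apply_moves([
  {"dp":[0,0,0],"yaw":0},
  {"dp":[0,0,0],"yaw":0},
  {"dp":[0,0,0],"yaw":0},
  {"dp":[0,0,0],"yaw":0},
  {"dp":[0,0,0],"yaw":0},
  {"dp":[0,0,0],"yaw":0},
  {"dp":[0,0,0],"yaw":0},
  {"dp":[0,0,0],"yaw":0},
  {"dp":[0,0,0],"yaw":0},
], grip=1, squeeze=45)

```text
time_s: 8.48
tcp_pos: [0.4463, -0.0683, 0.1336]
eef_rot: [-180.0, -0.0, -64.1]
contact_force: [0.5, -0.5, -0.3]
gripper_width: 0.0331
gripper_force: 0.0
```

>>> apply_moves([
  {"dp":[0,0,0],"yaw":0},
  {"dp":[0,0,0],"yaw":0},
  {"dp":[0,0,0],"yaw":0},
  {"dp":[0,0,0],"yaw":0},
  {"dp":[0,0,0],"yaw":0},
])

```text
time_s: 8.9
tcp_pos: [0.4465, -0.0682, 0.1336]
eef_rot: [-180.0, -0.0, -64.1]
contact_force: [1.0, 0.1, -0.7]
gripper_width: 0.0238
gripper_force: 44.9
```

Gripped at 24 mm, square. Lift out.

>>> apply_moves([
  {"dp":[0,0,0.005],"yaw":0},
  {"dp":[0,0,0.015],"yaw":0},
  {"dp":[0,0,0.027],"yaw":0},
  {"dp":[0,0,0.04],"yaw":0},
  {"dp":[0,0,0.06],"yaw":0},
  {"dp":[0,0,0.08],"yaw":0},
  {"dp":[0,0,0.1],"yaw":0},
  {"dp":[0,0,0.12],"yaw":0},
  {"dp":[0,0,0.135],"yaw":0},
  {"dp":[0.007,-0.02,0.135],"yaw":0},
  {"dp":[0.017,-0.05,0.135],"yaw":0},
  {"dp":[0.03,-0.085,0.135],"yaw":0},
  {"dp":[0.043,-0.12,0.135],"yaw":0},
  {"dp":[0.055,-0.155,0.135],"yaw":0},
  {"dp":[0.066,-0.19,0.135],"yaw":0},
  {"dp":[0.075,-0.215,0.135],"yaw":0},
  {"dp":[0.0775,-0.221,0.135],"yaw":0},
  {"dp":[0.0775,-0.221,0.135],"yaw":0},
  {"dp":[0.0775,-0.221,0.135],"yaw":0},
])

```text
time_s: 10.48
tcp_pos: [0.523, -0.2893, 0.2679]
eef_rot: [179.9, 0.1, -64.2]
contact_force: [-0.0, 0.2, -0.9]
gripper_width: 0.0239
gripper_force: 44.9
```

```bash
python3 - <<'E'
from h import *
s=get_state();print(s['tcp_pos'],s['contact_force'],s['gripper_width'],s['time_s'])
b=snap('side');T=s['tcp_pos']
print(proj(b,T-[0,0,.1236]),proj(b,T-[0,0,.1]),proj(b,[.524,-.2895,.114]))
cv2.imwrite('pics/c5.png',cv2.resize(b['image'][120:220,310:410],None,fx=6,fy=6,interpolation=cv2.INTER_CUBIC)[:,:,::-1])
E
```

```text
[ 0.52296811 -0.28931393  0.26789075] [-0.01615799  0.1908189  -0.87415927] 0.023939691307597846 10.4833
(np.float64(358.04670124991446), np.float64(162.67440499280445)) (np.float64(358.40312592945617), np.float64(156.05965403572378)) (np.float64(357.3126540587956), np.float64(170.988863045819))
```

View pics/c5.png

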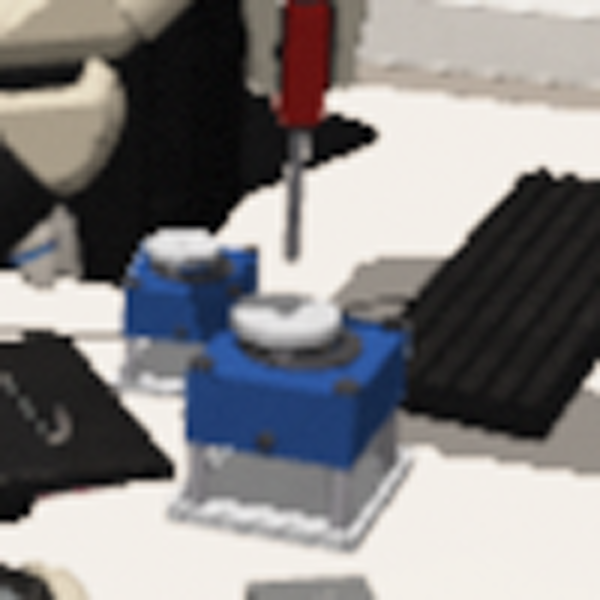

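>>> apply_moves([
  {"dp":[0,0,-0.01],"yaw":0},
  {"dp":[0,0,-0.02],"yaw":0},
  {"dp":[0,0,-0.025],"yaw":0},
  {"dp":[0,0,-0.028],"yaw":0},
  {"dp":[0,0,-0.03],"yaw":0},
  {"dp":[0,0,-0.032],"yaw":0},
  {"dp":[0,0,-0.034],"yaw":0},
  {"dp":[0,0,-0.034],"yaw":0},
  {"dp":[0,0,-0.034],"yaw":0},
])

```text
time_s: 11.28
tcp_pos: [0.5238, -0.2894, 0.2346]
eef_rot: [-180.0, -0.0, -64.1]
contact_force: [-0.6, -0.0, -1.1]
gripper_width: 0.0238
gripper_force: 44.9
```

Tip at z 0.111 with no reaction force, so it appears to be in the hole. Further down.

>>> apply_moves([
  {"dp":[0,0,-0.001],"yaw":0},
  {"dp":[0,0,-0.002],"yaw":0},
  {"dp":[0,0,-0.003],"yaw":0},
  {"dp":[0,0,-0.004],"yaw":0},
  {"dp":[0,0,-0.005],"yaw":0},
  {"dp":[0,0,-0.005],"yaw":0},
])

```text
time_s: 11.78
tcp_pos: [0.5237, -0.2893, 0.2293]
eef_rot: [180.0, 0.0, -64.1]
contact_force: [0.0, -0.6, -1.8]
gripper_width: 0.0234
gripper_force: 44.9
```

>>> apply_moves([
  {"dp":[0,0,-0.002],"yaw":0},
  {"dp":[0,0,-0.004],"yaw":0},
  {"dp":[0,0,-0.006],"yaw":0},
  {"dp":[0,0,-0.008],"yaw":0},
  {"dp":[0,0,-0.01],"yaw":0},
  {"dp":[0,0,-0.012],"yaw":0},
  {"dp":[0,0,-0.0135],"yaw":0},
  {"dp":[0,0,-0.0135],"yaw":0},
])

```text
time_s: 12.45
tcp_pos: [0.5237, -0.2893, 0.2156]
eef_rot: [180.0, 0.0, -64.1]
contact_force: [0.8, 0.0, -1.2]
gripper_width: 0.0239
gripper_force: 44.9
```

>>> apply_moves([
  {"dp":[0,0,-0.0005],"yaw":0},
  {"dp":[0,0,-0.001],"yaw":0},
  {"dp":[0,0,-0.0015],"yaw":0},
  {"dp":[0,0,-0.002],"yaw":0},
  {"dp":[0,0,-0.0025],"yaw":0},
  {"dp":[0,0,-0.003],"yaw":0},
  {"dp":[0,0,-0.003],"yaw":0},
])

```text
time_s: 13.03
tcp_pos: [0.5237, -0.2893, 0.213]
eef_rot: [180.0, 0.0, -64.1]
contact_force: [-0.6, -0.4, -1.6]
gripper_width: 0.0237
gripper_force: 44.9
```

Tip about 0.0894, so contact with the plug is close. Pressing in 1 mm steps.

>>> apply_moves([
  {"dp":[0,0,-0.0004],"yaw":0},
  {"dp":[0,0,-0.0008],"yaw":0},
  {"dp":[0,0,-0.0012],"yaw":0},
  {"dp":[0,0,-0.0015],"yaw":0},
])

```text
time_s: 13.37
tcp_pos: [0.5242, -0.2894, 0.212]
eef_rot: [-180.0, -0.0, -64.1]
contact_force: [0.5, 1.2, 1.5]
gripper_width: 0.0241
gripper_force: 44.9
```

>>> apply_moves([
  {"dp":[0,0,-0.0003],"yaw":0},
  {"dp":[0,0,-0.0006],"yaw":0},
  {"dp":[0,0,-0.001],"yaw":0},
])

```text
time_s: 13.62
tcp_pos: [0.5243, -0.2894, 0.2112]
eef_rot: [-179.9, -0.1, -64.1]
contact_force: [1.5, 1.6, 5.8]
gripper_width: 0.0236
gripper_force: 44.9
```

>>> apply_moves([
  {"dp":[0,0,-0.0003],"yaw":0},
  {"dp":[0,0,-0.0006],"yaw":0},
  {"dp":[0,0,-0.001],"yaw":0},
])

```text
time_s: 13.87
tcp_pos: [0.5244, -0.2895, 0.2105]
eef_rot: [-179.9, -0.1, -64.1]
contact_force: [0.3, 1.9, 8.0]
gripper_width: 0.0239
gripper_force: 44.9
```

>>> apply_moves([
  {"dp":[0,0,-0.0003],"yaw":0},
  {"dp":[0,0,-0.0006],"yaw":0},
])

```text
time_s: 14.03
tcp_pos: [0.5244, -0.2895, 0.21]
eef_rot: [-179.9, -0.1, -64.1]
contact_force: [0.3, 1.5, 7.6]
gripper_width: 0.0242
gripper_force: 44.9
```

>>> apply_moves([
  {"dp":[0,0,-0.0004],"yaw":0},
  {"dp":[0,0,-0.0008],"yaw":0},
  {"dp":[0,0,-0.0012],"yaw":0},
])

```text
time_s: 14.28
tcp_pos: [0.5244, -0.2895, 0.2086]
eef_rot: [-179.9, -0.1, -64.1]
contact_force: [0.6, 1.1, 4.8]
gripper_width: 0.0234
gripper_force: 44.9
```

>>> apply_moves([
  {"dp":[0,0,-0.0004],"yaw":0},
  {"dp":[0,0,-0.0008],"yaw":0},
  {"dp":[0,0,-0.0012],"yaw":0},
])

```text
time_s: 14.53
tcp_pos: [0.5239, -0.2893, 0.2065]
eef_rot: [-180.0, -0.0, -64.1]
contact_force: [1.3, -0.1, 1.9]
gripper_width: 0.0238
gripper_force: 44.9
```

>>> apply_moves([
  {"dp":[0,0,-0.0004],"yaw":0},
  {"dp":[0,0,-0.0008],"yaw":0},
  {"dp":[0,0,-0.0012],"yaw":0},
])

```text
time_s: 14.78
tcp_pos: [0.5237, -0.2893, 0.2051]
eef_rot: [180.0, 0.0, -64.1]
contact_force: [1.3, -0.1, 0.6]
gripper_width: 0.024
gripper_force: 44.9
```

The plug is past the peak and sliding. Continue at 1 mm per row.

>>> apply_moves([
  {"dp":[0,0,-0.001],"yaw":0},
  {"dp":[0,0,-0.002],"yaw":0},
  {"dp":[0,0,-0.003],"yaw":0},
  {"dp":[0,0,-0.004],"yaw":0},
  {"dp":[0,0,-0.005],"yaw":0},
  {"dp":[0,0,-0.006],"yaw":0},
  {"dp":[0,0,-0.007],"yaw":0},
  {"dp":[0,0,-0.008],"yaw":0},
])

```text
time_s: 15.45
tcp_pos: [0.5238, -0.2893, 0.1973]
eef_rot: [180.0, -0.0, -64.1]
contact_force: [1.2, 0.1, 1.9]
gripper_width: 0.0239
gripper_force: 44.9
```

>>> apply_moves([
  {"dp":[0,0,-0.001],"yaw":0},
  {"dp":[0,0,-0.002],"yaw":0},
  {"dp":[0,0,-0.003],"yaw":0},
  {"dp":[0,0,-0.004],"yaw":0},
  {"dp":[0,0,-0.005],"yaw":0},
  {"dp":[0,0,-0.006],"yaw":0},
  {"dp":[0,0,-0.007],"yaw":0},
  {"dp":[0,0,-0.008],"yaw":0},
])

```text
time_s: 16.12
tcp_pos: [0.5238, -0.2893, 0.1893]
eef_rot: [180.0, -0.0, -64.1]
contact_force: [1.0, -0.3, 1.2]
gripper_width: 0.0239
gripper_force: 44.9
```

>>> apply_moves([
  {"dp":[0,0,-0.001],"yaw":0},
  {"dp":[0,0,-0.002],"yaw":0},
  {"dp":[0,0,-0.003],"yaw":0},
  {"dp":[0,0,-0.004],"yaw":0},
  {"dp":[0,0,-0.005],"yaw":0},
  {"dp":[0,0,-0.006],"yaw":0},
  {"dp":[0,0,-0.007],"yaw":0},
  {"dp":[0,0,-0.008],"yaw":0},
])

```text
time_s: 16.78
tcp_pos: [0.5236, -0.2893, 0.181]
eef_rot: [180.0, 0.0, -64.1]
contact_force: [1.6, -0.5, -0.1]
gripper_width: 0.0236
gripper_force: 44.9
```

>>> apply_moves([
  {"dp":[0,0,-0.001],"yaw":0},
  {"dp":[0,0,-0.002],"yaw":0},
  {"dp":[0,0,-0.003],"yaw":0},
  {"dp":[0,0,-0.004],"yaw":0},
  {"dp":[0,0,-0.005],"yaw":0},
  {"dp":[0,0,-0.006],"yaw":0},
  {"dp":[0,0,-0.006],"yaw":0},
])

```text
time_s: 17.37
tcp_pos: [0.5237, -0.2893, 0.175]
eef_rot: [180.0, 0.0, -64.1]
contact_force: [1.4, -1.9, -1.8]
gripper_width: 0.0237
gripper_force: 44.9
```

Force is back to free. Check that the brass plug is in the tray.

```bash
python3 - <<'E'
from h import *
b=snap('side')
cv2.imwrite('pics/c6.png',cv2.resize(b['image'][150:220,315:395],None,fx=7,fy=7,interpolation=cv2.INTER_CUBIC)[:,:,::-1])
for p in([.516,-.292,.017],[.516,-.292,.048]):print(proj(b,p))
E
```

```text
(np.float64(358.33254274220394), np.float64(197.00643087080957))
(np.float64(358.79042933840753), np.float64(188.8461444473162))
```

View pics/c6.png

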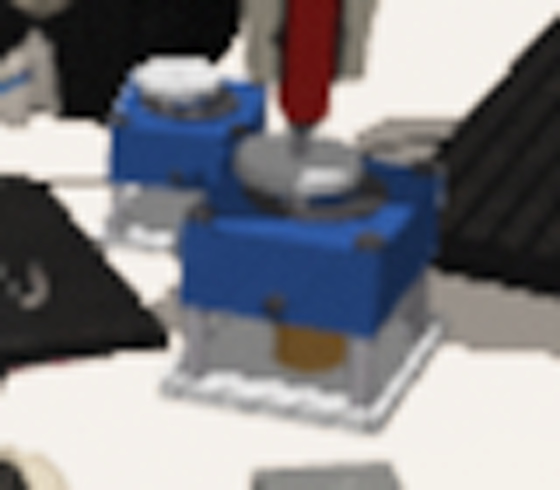

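Brass plug seen at px (359,199), sitting on the tray floor. Draw the drift out and return above the stand.

>>> apply_moves([
  {"dp":[0,0,0.005],"yaw":0},
  {"dp":[0,0,0.012],"yaw":0},
  {"dp":[0,0,0.022],"yaw":0},
  {"dp":[0,0,0.032],"yaw":0},
  {"dp":[0,0,0.042],"yaw":0},
  {"dp":[0,0,0.052],"yaw":0},
  {"dp":[0,0,0.062],"yaw":0},
  {"dp":[0,0,0.075],"yaw":0},
  {"dp":[0,0,0.09],"yaw":0},
  {"dp":[0,0,0.0932],"yaw":0},
  {"dp":[-0.01,0.03,0.0932],"yaw":0},
  {"dp":[-0.022,0.065,0.0932],"yaw":0},
  {"dp":[-0.035,0.1,0.0932],"yaw":0},
  {"dp":[-0.047,0.135,0.0932],"yaw":0},
  {"dp":[-0.06,0.17,0.0932],"yaw":0},
  {"dp":[-0.07,0.2,0.0932],"yaw":0},
  {"dp":[-0.0775,0.221,0.0932],"yaw":0},
  {"dp":[-0.0775,0.221,0.0932],"yaw":0},
  {"dp":[-0.0775,0.221,0.0932],"yaw":0},
])

```text
time_s: 19.0
tcp_pos: [0.4458, -0.0673, 0.269]
eef_rot: [-179.9, 0.0, -63.9]
contact_force: [0.2, -0.3, -1.2]
gripper_width: 0.0237
gripper_force: 44.9
```

>>> apply_moves([
  {"dp":[0,0,-0.02],"yaw":0},
  {"dp":[0,0,-0.04],"yaw":0},
  {"dp":[0,0,-0.06],"yaw":0},
  {"dp":[0,0,-0.075],"yaw":0},
  {"dp":[0,0,-0.085],"yaw":0},
  {"dp":[0,0,-0.09],"yaw":0},
  {"dp":[0,0,-0.0925],"yaw":0},
  {"dp":[0,0,-0.095],"yaw":0},
  {"dp":[0,0,-0.0975],"yaw":0},
  {"dp":[0,0,-0.1],"yaw":0},
  {"dp":[0,0,-0.1],"yaw":0},
])

```text
time_s: 19.92
tcp_pos: [0.4464, -0.0683, 0.1686]
eef_rot: [-180.0, -0.0, -64.1]
contact_force: [0.8, -0.5, -1.3]
gripper_width: 0.0237
gripper_force: 44.9
```

>>> apply_moves([
  {"dp":[0,0,-0.005],"yaw":0},
  {"dp":[0,0,-0.01],"yaw":0},
  {"dp":[0,0,-0.015],"yaw":0},
  {"dp":[0,0,-0.02],"yaw":0},
  {"dp":[0,0,-0.025],"yaw":0},
  {"dp":[0,0,-0.029],"yaw":0},
  {"dp":[0,0,-0.032],"yaw":0},
  {"dp":[0,0,-0.034],"yaw":0},
  {"dp":[0,0,-0.034],"yaw":0},
])

```text
time_s: 20.67
tcp_pos: [0.4465, -0.0682, 0.1342]
eef_rot: [-180.0, -0.0, -64.1]
contact_force: [2.8, -0.5, -3.5]
gripper_width: 0.0241
gripper_force: 44.9
```

>>> apply_moves([
  {"dp":[0,0,0],"yaw":0},
  {"dp":[0,0,0],"yaw":0},
  {"dp":[0,0,0],"yaw":0},
  {"dp":[0,0,0],"yaw":0},
  {"dp":[0,0,0],"yaw":0},
  {"dp":[0,0,0],"yaw":0},
  {"dp":[0,0,0],"yaw":0},
  {"dp":[0,0,0],"yaw":0},
  {"dp":[0,0,0],"yaw":0},
  {"dp":[0,0,0],"yaw":0},
  {"dp":[0,0,0],"yaw":0},
  {"dp":[0,0,0],"yaw":0},
], grip=-1)

```text
time_s: 21.67
tcp_pos: [0.4463, -0.0683, 0.1345]
eef_rot: [180.0, 0.0, -64.1]
contact_force: [0.2, -0.3, -0.3]
gripper_width: 0.0874
gripper_force: 0.0
```

>>> apply_moves([
  {"dp":[0,0,0.01],"yaw":0},
  {"dp":[0,0,0.025],"yaw":0},
  {"dp":[0,0,0.04],"yaw":0},
  {"dp":[0,0,0.06],"yaw":0},
  {"dp":[0,0,0.08],"yaw":0},
  {"dp":[0,0,0.1],"yaw":0},
  {"dp":[0,0,0.115],"yaw":0},
  {"dp":[0,-0.02,0.115],"yaw":0},
  {"dp":[0,-0.05,0.115],"yaw":0},
  {"dp":[0,-0.08,0.115],"yaw":0},
  {"dp":[0,-0.1,0.115],"yaw":0},
  {"dp":[0,-0.1,0.115],"yaw":0},
  {"dp":[0,-0.1,0.115],"yaw":0},
  {"dp":[0,-0.1,0.115],"yaw":0},
])

```text
time_s: 22.83
tcp_pos: [0.4461, -0.1682, 0.2494]
eef_rot: [180.0, 0.0, -64.1]
contact_force: [0.8, -0.7, 0.8]
gripper_width: 0.0876
gripper_force: 0.0
```

```bash
python3 - <<'E'
from h import *
s=get_state();print(s['tcp_pos'],s['contact_force'],s['gripper_width'],s['time_s'])
b=snap('side');h=cv2.cvtColor(b['image'],cv2.COLOR_RGB2HSV)
m=((h[:,:,0]<6)|(h[:,:,0]>174))&(h[:,:,1]>150);m[:,:340]=0;m[:,400:]=0
ys,xs=np.where(m);print(xs.min(),xs.max(),ys.min(),ys.max(),xs.mean(),ys.mean())
g=((h[:,:,0]>8)&(h[:,:,0]<25)&(h[:,:,1]>120));ys,xs=np.where(g[185:210,340:380]);print('brass',len(xs),xs.mean()+340,ys.mean()+185,ys.max()+185)
print(proj(b,[.516,-.310,.004]),proj(b,[.516,-.274,.004]))
E
```

```text
[ 0.44609067 -0.16824823  0.24940543] [ 0.83230317 -0.72796772  0.77968656] 0.08756080161147307 22.8333
359 367 187 209 363.2388888888889 197.96666666666667
brass 21 356.57142857142856 199.14285714285714 202
(np.float64(359.3940631812901), np.float64(198.3273616468949)) (np.float64(356.8677953877063), np.float64(202.4929346848999))
```

The drift is home (handle rows 187–209, as at the start), and the plug's lower edge is at row 202, which matches the tray floor. Handing in.

```bash
python3 -c "
from plant import r
print(r.close_job())"
```

```text
the job is handed in; nothing more can be done
None
```

The plug is pressed out into the tray, the drift is back upright in its stand with the gripper clear, and the job is handed in at about 23 s; press force read at most about 10 N, and no verdict came back.

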